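Free the seized length stop of a stick cutter and set it to the sample

TASK

The clamp knob of the stick cutter's length stop is seized with dried paste: grip it firmly, break it loose anticlockwise and back it off a good sixth of a turn. Slide the stop along its rail until you feel it press the sample stick home on the lowered knife, lightly because the stick is brittle, and hold that while you tighten the knob clockwise to about where it was, so that the stop stays clamped with no play between stick, stop and knife. Leave the stick lying in its trough and the other things on the bench where they are.

Things in the scene. Friction and masses are not known exactly. Their poses are not given: they have to be found in the camera images.
- cutter: Fixed stick cutter. Plywood base 112 (x) x 250 (y) x 18 mm; origin under its centre; y runs along trough and rail from stop to knife. Trough for sticks at x = +18 mm: 12 mm wide inside, floor z = 22, walls to z = 30 mm. Rail channel at x = -22 mm, 48 mm wide, top z = 30 mm. At y = +36 to +78 mm the knife frame, x = -10 to +48 mm, tie bar top z = 91, black grip to z = 114 mm; the knife is down.
- knife: The lowered steel knife, 34 mm wide, 3 mm thick, edge on the trough floor; origin on the trough floor, in the middle of the knife's face that looks at the stop (cutter frame 18, 55, 22 mm). Axes as the cutter's. The stick's end is to rest on this face, at y = 0 of this frame.
- stop (a joint): Length stop: grey saddle 54 x 42 mm on the rail channel, top z = 44 mm, with an arm to a 10 mm wide steel tongue that hangs in the trough. Value in m along the cutter's +y (to the knife), 0 to 0.09. With the knob tight it is held by about 30 N; with the knob free it slides with about 3 N, a little more when moved fast, and is easily pushed by the knob held in the fingers.
- stop_face (a point): Middle of the tongue's end face, the face that touches the stick, 4.5 mm above the trough floor. It lies 40 mm in x and 21 mm in y from the knob's axis. Axes as the cutter's.
- knob (a joint): Clamp knob of the stop, rad: 0 as found (seized), growing anticlockwise seen from above, stop at 2.2. Its stud ends in an oval cam that spreads two clamp strips in the channel. Breaking it loose takes about 0.35 N m; the drag fades to almost nothing at 0.9, where the stop comes free. Turned back, it bites from 0.9 on and grips harder and harder; below 0.4 the stop is firmly held (0.3 will do).
- knob_center (a point): Centre of the knob, halfway up its grip: black fluted round knob, 42 mm diameter, grip 19 mm high (9.5 mm below to 9.5 mm above this point), axis vertical; the saddle's top lies 24 mm below this point. It travels with the stop; its axes turn with the knob. Gripped with 30 N or more across a diameter it does not slip; with under 20 N the fingers slip round it.
- sample_stick: The sample: dry pastel stick, 9 x 9 mm, cut by hand to 60 to 75 mm (its length is what the stop is to copy), loose in the trough between stop and knife, along the cutter's y axis, up to 12 mm short of the knife; origin under its centre. It slides in the trough with under 0.3 N and is brittle: a push of 3 to 8 N seats it well, it breaks if pressed endwise with over 15 N.
- spanner: Open-ended spanner 40 x 225 x 8 mm lying on the bench towards the robot, a bystander; origin under its centre.
- marker: Marker pen 17 x 135 x 16 mm lying beyond the cutter, a bystander; origin under its centre.
- hex_key: Bent hexagon key 39 x 94 x 7 mm lying beyond the cutter, a bystander; origin under its centre.
- die: Bronze extrusion die, a stepped round piece 30 mm in diameter, 21 mm high, standing to the left, a bystander; origin under its centre.

How it is judged:
On the way, in this order (a step that is already met when the one before it is completed fails the run):
1. the knob is broken loose and backed off more than 1 rad, well past the point where the stop comes free (value of joint knob above 1 rad), for 0.1 s.
2. the stop presses the stick home on the knife with more than 2 N (y of stop_face in the frame of knife above -0.072 m and y of sample_stick in the frame of knife above -0.03685 m and x of sample_stick in the frame of knife between -0.003 and 0.003 m and z of sample_stick in the frame of knife below 0.0025 m and contact force between sample_stick and knife above 2 N), for 0.3 s.
At the end, for the whole second after the job is handed in: The knob is tightened to less than 0.4 rad, so the stop is clamped; the stick lies flat in the trough, home on the knife, with at most 1.5 mm of play in all between knife and stop; all is at rest and released (y of stop_face in the frame of knife above -0.072 m and y of sample_stick in the frame of knife above -0.03685 m and x of sample_stick in the frame of knife between -0.003 and 0.003 m and z of sample_stick in the frame of knife below 0.0025 m and value of joint knob below 0.4 rad and linear speed of sample_stick below 0.01 m/s); the robot touches nothing.
It fails at once if the stick is pressed on the knife with more than 15 N (contact force between sample_stick and knife above 15 N).
It fails at once if the stick is lifted or tipped (z of sample_stick in the frame of knife above 0.0085 m).
It fails at once if a bystander is moved by more than 15 mm (distance of any of spanner, marker, hex_key, die from where it was at the start of the episode above 0.015 m).
It also fails if it takes over 59 s, if anything falls off the work surface, if the arm or the gripper's body presses on something with over 40 N, if the wrist force passes 120 N, or if a joint passes its speed limit or range.

ROBOT

A 6-joint arm with a two-finger parallel gripper is mounted at the origin on a cart in front of the work surface, level with it; the furniture and walls round the work are solid. World frame = base frame: x ahead of the robot, y to its left, z up, the work surface at z = 0. Lengths are in m, angles in rad, forces in N, time in s.
With the tool pointing down it reaches from about 0.25 to 0.775 m from the base axis. Payload 4 kg.
Tool frame: the origin (TCP) lies between the finger pads; the fingertips stand 14 mm ahead of it and the grasp point (between the pads) lies 5 mm behind it (tip_reach is the distance from the TCP to the fingertips, in m); z points along the fingers, y is the line along which they close (so a half turn about z gives the same grasp; the last joint's range is limited). The gripper opens to 94 mm and grips with 3 to 60 N. Pads are 16 mm wide; open, the fingers measure 119 mm over their backs; the gripper's body (75 mm by 177 mm) begins 78 mm behind the grasp point.
Start: joints at [-1.267, 0.087, 1.371, -0, 1.684, -0.103], TCP at [0.218, -0.505, 0.22] pointing down, gripper open.
Joint ranges: [-3.1, 3.1], [-0.76, 2.03], [0.27, 2.55], [-1.08, 4.22], [0.17, 2.65], [-2.57, 2.57]. Speed limits (rad/s): [2.79, 2.79, 3.14, 3.14, 3.14, 3.14].

INTERFACE

Orientations are given as [roll, pitch, yaw] about the fixed x, y, z axes, in that order (R = Rz(yaw) Ry(pitch) Rx(roll)).
In Python, from bench import * gives the robot as it stands. The module is installed in compiled form; this text tells all that it offers.
- The arm moves only by the tool servo_tool, never from a script. Its argument "targets" is a list of rows, each a list of 4 numbers: the shift along the tool's x, y, z in cm, then the turn about the tool's z in degrees. A call has 1 to 8 rows; each row is the pose to reach, as a shift and turn from the pose commanded when the call began, along the tool's axes at that moment; what a row does not reach only later rows make up. A row lasts 1/8 s, in which the tool goes at most 62.5 mm and 10.7 degrees, less where a joint would pass 70% of its speed; a pose out of reach is approached as far as the arm can. A call with a gripper value outside its range is refused whole. "claw" is the closure in counts, from 0 (fully open) to 255 (shut), set as the call begins (left out, the last holds). The fingers move at their own pace and stop on an object; the grip force is fixed at half the most. Time passes only in rows, so rows that repeat a pose let the fingers close. It gives the time, the measured TCP pose, the force, the opening and the grip force at its end, in the units of the state.
- get_obs(): the state, without advancing time (a new reading comes with each control period).
- snapshot(name): name is "scene" or "top" or "wrist"; returns the picture (400x640x3 uint8, blue, green, red); there is no depth.
- camera_model(name): a dict with "camera_matrix" (3x3 intrinsics, pixels), "camera_from_world" (4x4, takes a point from world to camera coordinates). Camera axes: x right, y up, looking along -z (the intrinsics and any distortion apply to the point x, -y, -z); pixel columns grow to the right and rows downward; lengths in m; the calibration is good to about 2 mm. A picture is of the moment at which its call begins: read the wrist's pose just before it. camera_model takes no time and is no camera call; for the wrist camera it gives the pose at the moment of the call.
- close_job(): hands the job in; it is judged then, once.
The state is a dict: "time": time; "joint_positions": joint angles; "qvel": joint speeds; "joint_torque": joint torques, N m; "tool_pos": TCP position; "ee_rot": TCP orientation; "wrist_force": force on the tool from outside, world axes, zero at the start; "wrist_torque": the same for the moment, N m; "width": finger opening in m; "finger_force": force on a finger pad.
Only numpy, scipy, OpenCV 4.12 (cv2) and the standard library are available. Lean on these libraries where they do the work, as an engineer would, in place of code of your own. Each camera call takes 0.05 s, during which the arm holds its last target. There are 200 camera calls.

## Working session

There is one attempt and no reset: what is moved stays moved. The work goes in short steps, Python scripts to look and compute and a tool call to move; the robot and the scene stay as the last step left them, time stands still between calls to the robot, and variables do not carry over. Pictures are saved under pics/ and viewed, at most 10 in all, crops included, and the job is handed in when it is done.

Besides the shell and the picture viewer there is one more tool, called as name([rows], argument=value, ...), one row to a line, values as JSON. servo_tool: Moves the arm, as the interface text tells. Its arguments: {"type":"object","properties":{"targets":{"type":"array"},"claw":{"type":"number"}},"required":["targets"]}

```bash
mkdir -p pics
python3 - <<'E'
from bench import *
import cv2
o=get_obs();print(o)
for n in("scene","top"):
    cv2.imwrite(f"pics/{n}0.png",snapshot(n));m=camera_model(n);print(n,m)
E
```

```text
{'time': 0.0, 'joint_positions': array([-1.26708308e+00,  8.79466414e-02,  1.37225855e+00,  1.05446094e-06,
        1.68356119e+00, -1.03114642e-01]), 'qvel': array([ 0.00089898, -0.00106721, -0.00154213, -0.00013674, -0.00098135,
       -0.00013888]), 'joint_torque': array([ 9.34532763e-04, -3.40181744e+01, -3.02422500e+01,  7.15667009e-02,
        3.29868088e-02, -1.50008509e-04]), 'tool_pos': array([ 0.21746896, -0.50462384,  0.21830652]), 'ee_rot': array([-3.13943058e+00, -2.24787960e-04,  4.06827767e-01]), 'wrist_force': array([-0.51375515,  0.36476699, -0.53246218]), 'wrist_torque': array([-0.00458774,  0.01552462, -0.01256772]), 'finger_force': 0.0, 'width': 0.09390628443256577}
scene {'camera_matrix': array([[391.66329028,   0.        , 319.71411455],
       [  0.        , 391.66329028, 195.24469089],
       [  0.        ,   0.        ,   1.        ]]), 'camera_from_world': array([[ 0.27539199,  0.96132864, -0.00254807, -0.29889845],
       [-0.51048798,  0.14848453,  0.84696775,  0.19721628],
       [ 0.81459271, -0.23194737,  0.53163816, -1.29427813],
       [ 0.        ,  0.        ,  0.        ,  1.        ]])}
top {'camera_matrix': array([[464.56296578,   0.        , 319.13162314],
       [  0.        , 464.56296578, 192.96986276],
       [  0.        ,   0.        ,   1.        ]]), 'camera_from_world': array([[ 0.02792879, -0.99959797, -0.00488683,  0.15014902],
       [ 0.99618745,  0.02742863,  0.08281451, -0.54080532],
       [-0.08264718, -0.00718111,  0.996553  , -0.91653428],
       [ 0.        ,  0.        ,  0.        ,  1.        ]])}
```

View pics/top0.png

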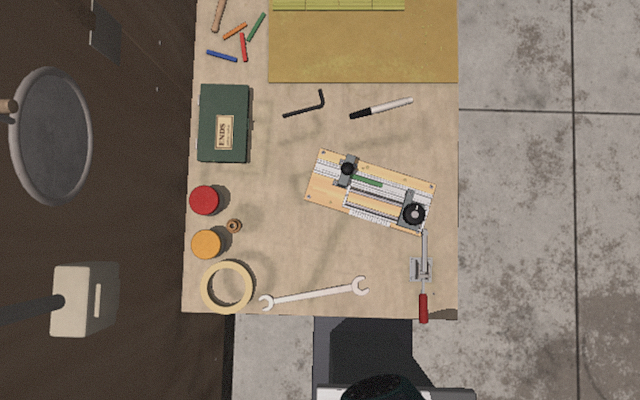

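View pics/scene0.png

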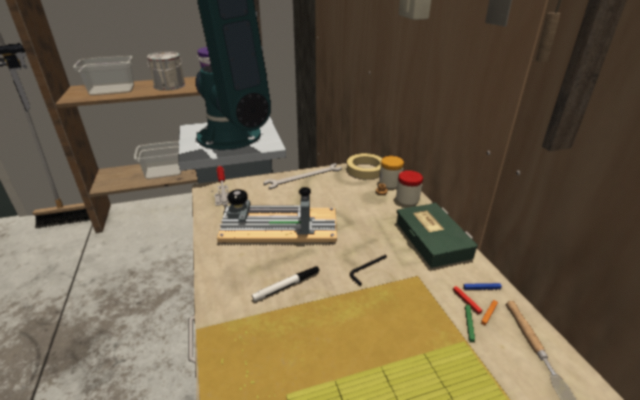

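```bash
cat > h.py <<'E'
from bench import *
import cv2, numpy as np
def ray(n,u,v,z,m=None):
    m=m or camera_model(n);K=m["camera_matrix"];T=m["camera_from_world"]
    d=np.linalg.inv(K)@[u,v,1];d=T[:3,:3].T@[d[0],-d[1],-d[2]];c=-T[:3,:3].T@T[:3,3]
    return c+d*(z-c[2])/d[2]
def proj(m,p):
    q=m["camera_from_world"]@np.r_[p,1];return (m["camera_matrix"]@[q[0],-q[1],-q[2]])[:2]/-q[2]
E
python3 - <<'E'
from h import *
im=cv2.imread("pics/top0.png")
for p in [(320,149),(437,180),(420,236),(305,201)]: print(ray("top",*p,.018).round(4))
print("knob",ray("top",413,214,.0775).round(4))
c=im[130:280,290:450];cv2.imwrite("pics/c.png",cv2.resize(c,None,fx=5,fy=5,interpolation=cv2.INTER_CUBIC)[:600])
cv2.imwrite("pics/c.png",cv2.resize(im[140:250,295:445],None,fx=5,fy=5,interpolation=cv2.INTER_CUBIC))
E
```

```text
[0.6272 0.1659 0.018 ]
[ 0.5699 -0.0739  0.018 ]
[ 0.4555 -0.0405  0.018 ]
[0.5197 0.1933 0.018 ]
knob [ 0.4968 -0.0142  0.0775]
```

View pics/c.png

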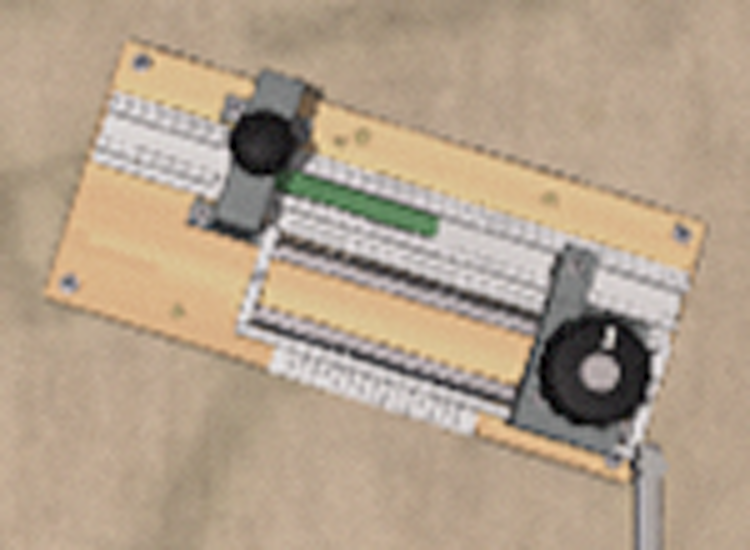

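The cropped top view shows the cutter's base corners. The knob (597,370 in the crop, 414,214 in full) carries a white pointer. The green stick is at crop (285..437,185..225), close to the knife. A clamp lever reaches close to the knob at crop (650,450).

Run:
```python
from h import *
C=np.array([ray("top",*p,.018)[:2] for p in [(320.4,147.6),(436.4,184.4),(421,236),(304,199.4)]])
d=(C[0]+C[3]-C[1]-C[2])/2;yaw=np.arctan2(d[1],d[0])-np.pi/2
c=C.mean(0);R=np.array([[np.cos(yaw),-np.sin(yaw)],[np.sin(yaw),np.cos(yaw)]])
print("len",np.linalg.norm(d),"yaw",yaw,"c",c)
k=ray("top",414.4,214,.0775)[:2];print("knob",k,"in cutter",R.T@(k-c))
for p in [(352,177),(382,185.5)]: print("stick",R.T@(ray("top",*p,.031)[:2]-c))
print("lever",R.T@(ray("top",425,231,.06)[:2]-c))
m=camera_model("scene")
for z in (0,.05,.1,.15,.2): print(z,[proj(m,ray("top",*p,z)).round() for p in [(425,231),(424,265),(423,294),(423,320)]])
im=cv2.imread("pics/scene0.png")
cv2.imwrite("pics/s.png",cv2.resize(im[150:260,180:350],None,fx=4.5,fy=4.5,interpolation=cv2.INTER_CUBIC))
```

```text
len 0.2474978863892321 yaw -0.27968644265697984 c [0.54235839 0.0613564 ]
knob [ 0.4968968  -0.01687194] in cutter [-0.02209977 -0.08773842]
stick [0.01569287 0.04461726]
stick [ 0.01749163 -0.01781647]
lever [-0.04560847 -0.11969936]
0 [array([223., 216.]), array([221., 201.]), array([220., 189.]), array([219., 179.])]
0.05 [array([225., 197.]), array([223., 183.]), array([222., 172.]), array([221., 163.])]
0.1 [array([227., 177.]), array([225., 164.]), array([224., 155.]), array([223., 147.])]
0.15 [array([229., 156.]), array([228., 145.]), array([226., 136.]), array([225., 129.])]
0.2 [array([232., 133.]), array([230., 123.]), array([229., 116.]), array([227., 110.])]
```

View pics/s.png

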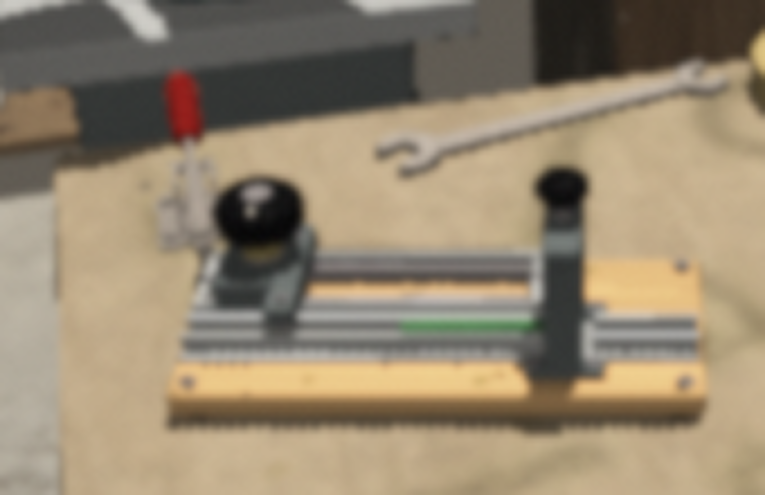

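The red-handled clamp lies low (z about 0.02 to 0.045) and doesn't stand in the way. I'm moving above the knob.

servo_tool([
  [3, -2.2, 0, 0],
  [8, -6, 0, 0],
  [13, -9.7, 0, 0],
  [18, -13.5, 0, 0],
  [23, -17.2, 0, 0],
  [28, -21, 0, 0],
  [33, -24.7, 0, 0],
  [36, -27, 0, 0],
], claw=0)

```text
time: 1.1
tool_pos: [0.442, -0.1121, 0.2191]
ee_rot: [-3.141, 0.0, 0.409]
wrist_force: [0.3, -1.1, -0.2]
width: 0.0937
finger_force: 0.0
```

servo_tool([
  [4, -3, 0, 0],
  [7, -5.2, 0, 0],
  [9, -6.7, 2, 0],
  [9, -6.7, 5, 0],
  [9, -6.7, 6, 0],
  [9, -6.7, 6, 0],
])

```text
time: 1.85
tool_pos: [0.4969, -0.0177, 0.1587]
ee_rot: [-3.141, 0.002, 0.406]
wrist_force: [-0.6, 0.8, -1.0]
width: 0.0936
finger_force: 0.0
```

Run:
```python
from h import *
o=get_obs();m=camera_model("wrist");im=snapshot("wrist");cv2.imwrite("pics/w1.png",im)
print(o["time"],o["tool_pos"],o["ee_rot"],o["wrist_force"]);print("knob pred",proj(m,[.497,-.017,.0775]),proj(m,[.497,-.017,.069]))
np.save("w1.npy",m,allow_pickle=True)
```

```text
1.85 [ 0.49694192 -0.01770288  0.15871527] [-3.14061406e+00  1.73667291e-03  4.06367301e-01] [-0.62257837  0.81781006 -1.00985678]
knob pred [318.62874612 212.22194   ] [318.69007646 209.59252639]
```

View pics/w1.png

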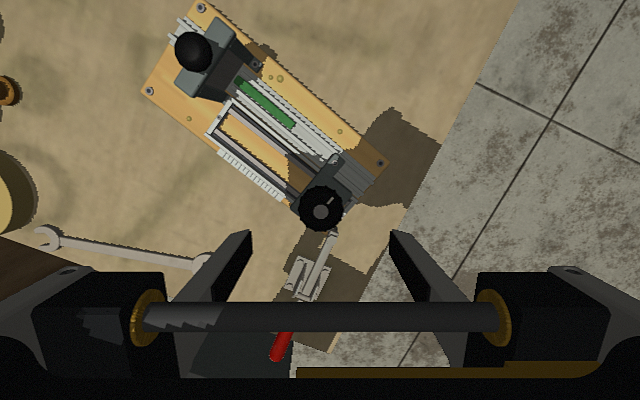

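The wrist view shows the knob centred at (321,208). The stick's near end is at about (290,125), and it lies in its trough with its far end under the knife frame.

Run:
```python
from h import *
m=camera_model("wrist");im=cv2.imread("pics/w1.png")
g=cv2.inRange(im.max(2),0,45)[170:245,285:360]
n,l,s,c=cv2.connectedComponentsWithStats(g);i=1+s[1:,4].argmax();print(s[i],c[i]+[285,170])
k=ray("wrist",*(s[i][:2]+s[i][2:4]/2+[284.5,169.5]),.0775,m);k2=ray("wrist",321,208,.0775,m);print("knob",k,k2)
h=cv2.inRange(cv2.cvtColor(im,cv2.COLOR_BGR2HSV),(45,80,30),(85,255,255))
n,l,s,c=cv2.connectedComponentsWithStats(h);i=1+s[1:,4].argmax()
r=cv2.minAreaRect(np.argwhere(l==i)[:,::-1].astype(np.float32));b=cv2.boxPoints(r)
y=-.2797;R=np.array([[np.cos(y),-np.sin(y)],[np.sin(y),np.cos(y)]])
for p in b: print(p,R.T@(ray("wrist",*p,.031,m)[:2]-[.54236,.06136]))
print("knobcut",R.T@(k2[:2]-[.54236,.06136]))
```

```text
[   0    0   59   62 1657] [318.1913096  205.96016898]
knob [ 0.50612117 -0.00906761  0.0775    ] [ 0.50211323 -0.01775028  0.0775    ]
[232.31145  81.42623] [0.01720678 0.05216593]
[238.21306  74.34426] [0.02605502 0.05137255]
[295.5573  122.13114] [ 0.02621905 -0.01880609]
[289.6557 129.2131] [ 0.01699172 -0.0184263 ]
knobcut [-0.01684295 -0.08714674]
```

servo_tool([
  [0.2, 0.1, 2, 0],
  [0.2, 0.1, 5, 0],
  [0.2, 0.1, 7.5, 0],
  [0.2, 0.1, 9, 0],
  [0.2, 0.1, 9.4, 0],
  [0.2, 0.1, 9.4, 0],
])

```text
time: 2.65
tool_pos: [0.5005, -0.0179, 0.0664]
ee_rot: [3.141, -0.001, 0.407]
wrist_force: [0.2, 0.5, -0.1]
width: 0.0941
finger_force: 0.0
```

servo_tool([
  [0, 0, 0, 0],
  [0, 0, 0, 0],
  [0, 0, 0, 0],
  [0, 0, 0, 0],
  [0, 0, 0, 0],
  [0, 0, 0, 0],
], claw=255)

```text
time: 3.4
tool_pos: [0.4993, -0.0168, 0.0654]
ee_rot: [-3.139, 0.0, 0.407]
wrist_force: [-0.7, 2.6, 2.2]
width: 0.0415
finger_force: 30.0
```

servo_tool([
  [0, 0, 0, -4],
  [0, 0, 0, -8],
  [0, 0, 0, -12],
  [0, 0, 0, -16],
  [0, 0, 0, -20],
  [0, 0, 0, -24],
])

```text
time: 4.15
tool_pos: [0.4983, -0.0193, 0.0654]
ee_rot: [-3.141, 0.005, 0.827]
wrist_force: [-5.2, -3.6, 2.7]
width: 0.0413
finger_force: 30.0
```

servo_tool([
  [0, 0, 0, -6],
  [0, 0, 0, -12],
  [0, 0, 0, -18],
  [0, 0, 0, -24],
  [0, 0, 0, -30],
  [0, 0, 0, -37],
  [0, 0, 0, -43],
  [0, 0, 0, -43],
])

```text
time: 5.15
tool_pos: [0.4978, -0.0185, 0.0654]
ee_rot: [-3.137, 0.002, 1.577]
wrist_force: [-5.1, -1.2, 4.2]
width: 0.0413
finger_force: 30.0
```

servo_tool([
  [0, 0, 0, 0],
  [0, 0, 0, 0],
])

```text
time: 5.4
tool_pos: [0.4978, -0.0185, 0.0654]
ee_rot: [-3.137, 0.002, 1.576]
wrist_force: [-5.4, -2.4, 4.7]
width: 0.0417
finger_force: 30.0
```

Run:
```python
from h import *
o=get_obs();print(o["time"],o["tool_pos"],o["ee_rot"],o["wrist_force"],o["wrist_torque"])
im=snapshot("wrist");cv2.imwrite("pics/w2.png",im)
```

```text
5.4 [ 0.49781007 -0.01850956  0.0653885 ] [-3.13686614e+00  1.81474043e-03  1.57626147e+00] [-5.4323036  -2.40029781  4.71181071] [-0.30320666  0.83322181  0.02722846]
```

View pics/w2.png

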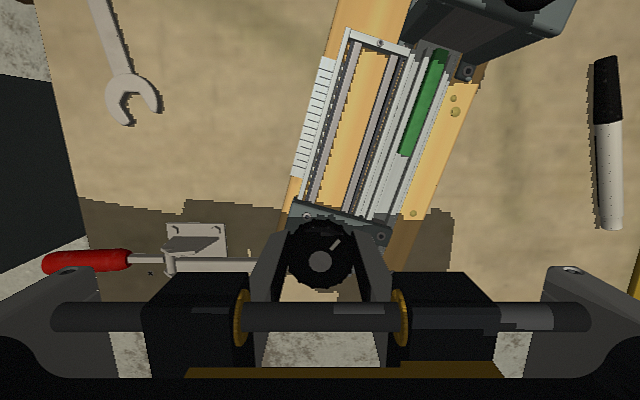

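The pointer turned with the fingers, so the knob is at about 1.17 rad and loose. The stick still lies about 47 mm ahead of the stop, so I'm sliding the stop towards it.

servo_tool([
  [0.4, 0, 0, 0],
  [0.8, 0.1, 0, 0],
  [1.35, 0.25, 0, 0],
  [1.9, 0.4, 0, 0],
  [2.5, 0.55, 0, 0],
  [3.0, 0.7, 0, 0],
  [3.4, 0.85, 0, 0],
  [3.4, 0.85, 0, 0],
])

```text
time: 6.45
tool_pos: [0.5075, 0.0153, 0.0654]
ee_rot: [-3.14, 0.002, 1.576]
wrist_force: [-2.5, -3.5, 2.0]
width: 0.0413
finger_force: 30.0
```

servo_tool([
  [0.1, 0.03, 0, 0],
  [0.2, 0.06, 0, 0],
  [0.3, 0.09, 0, 0],
  [0.4, 0.11, 0, 0],
  [0.5, 0.14, 0, 0],
])

```text
time: 7.08
tool_pos: [0.5093, 0.0215, 0.0654]
ee_rot: [-3.141, 0.0, 1.576]
wrist_force: [-3.4, -4.1, 2.9]
width: 0.0416
finger_force: 30.0
```

servo_tool([
  [0.1, 0.03, 0, 0],
  [0.2, 0.05, 0, 0],
  [0.3, 0.08, 0, 0],
])

```text
time: 7.45
tool_pos: [0.5102, 0.0244, 0.0654]
ee_rot: [-3.141, 0.0, 1.576]
wrist_force: [-5.0, -3.0, 0.6]
width: 0.0416
finger_force: 30.0
```

servo_tool([
  [0.05, 0.01, 0, 0],
  [0.1, 0.03, 0, 0],
])

```text
time: 7.7
tool_pos: [0.5105, 0.0255, 0.0654]
ee_rot: [-3.141, -0.0, 1.576]
wrist_force: [-4.6, -2.5, 2.8]
width: 0.0416
finger_force: 30.0
```

servo_tool([
  [0.05, 0.01, 0, 0],
  [0.1, 0.03, 0, 0],
])

```text
time: 7.95
tool_pos: [0.5107, 0.0264, 0.0654]
ee_rot: [-3.141, 0.0, 1.576]
wrist_force: [-4.6, -2.1, 2.7]
width: 0.0411
finger_force: 30.0
```

servo_tool([
  [0.05, 0.01, 0, 0],
  [0.1, 0.03, 0, 0],
])

```text
time: 8.2
tool_pos: [0.511, 0.0274, 0.0654]
ee_rot: [-3.141, 0.0, 1.576]
wrist_force: [-4.1, -1.8, 2.4]
width: 0.0415
finger_force: 30.0
```

servo_tool([
  [0.05, 0.01, 0, 0],
  [0.1, 0.03, 0, 0],
])

```text
time: 8.45
tool_pos: [0.5113, 0.0284, 0.0654]
ee_rot: [-3.141, 0.0, 1.576]
wrist_force: [-4.1, -2.5, 1.5]
width: 0.0412
finger_force: 30.0
```

servo_tool([
  [0.05, 0.01, 0, 0],
  [0.1, 0.03, 0, 0],
])

```text
time: 8.7
tool_pos: [0.5116, 0.0293, 0.0654]
ee_rot: [-3.141, 0.0, 1.576]
wrist_force: [-5.1, -2.7, 3.2]
width: 0.0416
finger_force: 30.0
```

servo_tool([
  [0.05, 0.01, 0, 0],
  [0.1, 0.03, 0, 0],
])

```text
time: 8.95
tool_pos: [0.5119, 0.0303, 0.0654]
ee_rot: [-3.141, 0.0, 1.576]
wrist_force: [-4.8, -2.3, 2.9]
width: 0.0415
finger_force: 30.0
```

servo_tool([
  [0.05, 0.01, 0, 0],
  [0.1, 0.03, 0, 0],
])

```text
time: 9.2
tool_pos: [0.5122, 0.0313, 0.0654]
ee_rot: [-3.141, 0.0, 1.576]
wrist_force: [-4.6, -2.5, 3.1]
width: 0.0415
finger_force: 30.0
```

servo_tool([
  [0.05, 0.01, 0, 0],
  [0.1, 0.03, 0, 0],
])

```text
time: 9.45
tool_pos: [0.5124, 0.0323, 0.0654]
ee_rot: [-3.141, 0.0, 1.576]
wrist_force: [-4.6, -2.1, 2.3]
width: 0.0414
finger_force: 30.0
```

servo_tool([
  [0.05, 0.01, 0, 0],
  [0.1, 0.03, 0, 0],
])

```text
time: 9.7
tool_pos: [0.5127, 0.0332, 0.0654]
ee_rot: [-3.141, 0.0, 1.576]
wrist_force: [-4.0, -1.6, 1.8]
width: 0.0413
finger_force: 30.0
```

Run:
```python
from h import *
im=snapshot("wrist");cv2.imwrite("pics/w3.png",cv2.resize(im[40:320,240:560],None,fx=2,fy=2))
im=snapshot("top")
cv2.imwrite("pics/t3.png",im)
```

```text
(no output)
```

View pics/w3.png

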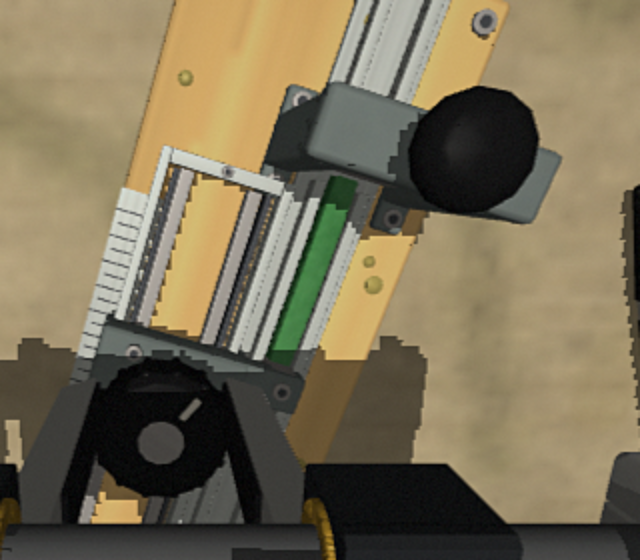

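The stop's arm now meets the stick's near end at crop (280,360). The stick is probably sliding freely with it, so I'm continuing gently.

servo_tool([
  [0.05, 0.01, 0, 0],
  [0.1, 0.02, 0, 0],
])

```text
time: 10.05
tool_pos: [0.513, 0.0342, 0.0654]
ee_rot: [-3.141, 0.001, 1.576]
wrist_force: [-4.9, -3.4, 3.7]
width: 0.0413
finger_force: 30.0
```

servo_tool([
  [0.05, 0.01, 0, 0],
  [0.1, 0.02, 0, 0],
])

```text
time: 10.3
tool_pos: [0.5132, 0.0349, 0.0654]
ee_rot: [-3.141, 0.001, 1.576]
wrist_force: [-4.3, -4.4, 2.3]
width: 0.0415
finger_force: 30.0
```

servo_tool([
  [0.05, 0.01, 0, 0],
  [0.1, 0.02, 0, 0],
])

```text
time: 10.55
tool_pos: [0.5132, 0.035, 0.0654]
ee_rot: [-3.141, 0.003, 1.576]
wrist_force: [-4.8, -6.2, 3.1]
width: 0.0414
finger_force: 30.0
```

servo_tool([
  [0.05, 0.01, 0, 0],
  [0.1, 0.02, 0, 0],
])

```text
time: 10.8
tool_pos: [0.5132, 0.035, 0.0654]
ee_rot: [-3.14, 0.005, 1.576]
wrist_force: [-5.2, -9.3, 4.2]
width: 0.0415
finger_force: 30.0
```

servo_tool([
  [0, 0, 0, 0],
  [0, 0, 0, 0],
  [0, 0, 0, 0],
  [0, 0, 0, 0],
])

```text
time: 11.3
tool_pos: [0.5132, 0.035, 0.0654]
ee_rot: [-3.14, 0.005, 1.576]
wrist_force: [-5.8, -8.1, 3.7]
width: 0.0414
finger_force: 30.0
```

servo_tool([
  [0, 0, 0, 3],
  [0, 0, 0, 6],
  [0, 0, 0, 9],
  [0, 0, 0, 12],
])

```text
time: 11.8
tool_pos: [0.5134, 0.035, 0.0654]
ee_rot: [3.141, 0.005, 1.365]
wrist_force: [-5.6, -7.4, 2.9]
width: 0.0411
finger_force: 30.0
```

servo_tool([
  [0, 0, 0, 3],
  [0, 0, 0, 6],
  [0, 0, 0, 9],
  [0, 0, 0, 12],
])

```text
time: 12.3
tool_pos: [0.5136, 0.035, 0.0654]
ee_rot: [3.14, 0.005, 1.156]
wrist_force: [-3.8, -7.8, 2.4]
width: 0.0416
finger_force: 30.0
```

servo_tool([
  [0, 0, 0, 3],
  [0, 0, 0, 6],
  [0, 0, 0, 9],
  [0, 0, 0, 12],
])

```text
time: 12.8
tool_pos: [0.5138, 0.0349, 0.0654]
ee_rot: [3.138, 0.004, 0.947]
wrist_force: [-3.8, -8.6, 1.6]
width: 0.0416
finger_force: 30.0
```

Push steady. I'm continuing to about knob 0.08.

servo_tool([
  [0, 0, 0, 3],
  [0, 0, 0, 6],
  [0, 0, 0, 9],
  [0, 0, 0, 12],
])

```text
time: 13.3
tool_pos: [0.5139, 0.0348, 0.0654]
ee_rot: [3.137, 0.003, 0.738]
wrist_force: [-4.3, -8.7, 2.0]
width: 0.0415
finger_force: 30.0
```

servo_tool([
  [0, 0, 0, 3],
  [0, 0, 0, 6],
  [0, 0, 0, 9],
  [0, 0, 0, 13],
  [0, 0, 0, 13],
  [0, 0, 0, 13],
])

```text
time: 14.05
tool_pos: [0.5141, 0.0346, 0.0654]
ee_rot: [3.136, 0.002, 0.51]
wrist_force: [-3.0, -9.1, 1.4]
width: 0.0412
finger_force: 30.0
```

Run:
```python
from h import *
o=get_obs();print(o["time"],o["tool_pos"],o["ee_rot"],o["wrist_force"],o["wrist_torque"])
im=snapshot("wrist");cv2.imwrite("pics/w4.png",im)
```

```text
14.05 [0.51405677 0.03455099 0.06541787] [3.13642200e+00 2.17303105e-03 5.10452551e-01] [-2.9850802  -9.12129086  1.40749286] [-1.55450182  0.64784835 -0.10209837]
```

View pics/w4.png

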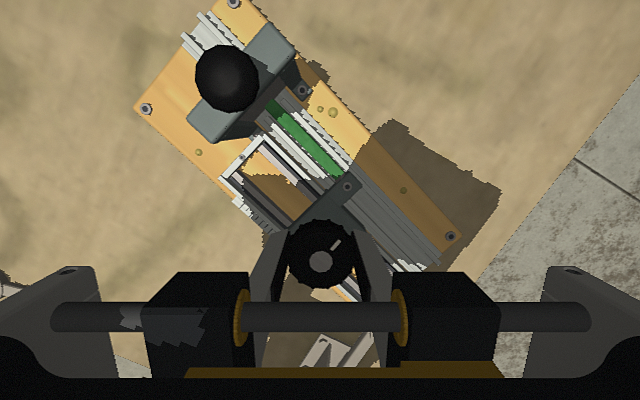

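The pointer shows the knob still follows the fingers, at about 0.10 rad. I'm relaxing the push, then releasing and lifting.

servo_tool([
  [-0.08, 0.08, 0, 0],
  [-0.15, 0.15, 0, 0],
  [-0.15, 0.15, 0, 0],
])

```text
time: 14.48
tool_pos: [0.514, 0.0344, 0.0655]
ee_rot: [3.139, -0.001, 0.511]
wrist_force: [-0.1, -4.3, -0.9]
width: 0.0414
finger_force: 30.0
```

servo_tool([
  [0, 0, 0, 0],
  [0, 0, 0, 0],
  [0, 0, 0, 0],
  [0, 0, 0, 0],
  [0, 0, 0, 0],
], claw=0)

```text
time: 15.1
tool_pos: [0.5132, 0.0355, 0.0655]
ee_rot: [3.142, -0.0, 0.512]
wrist_force: [-0.6, 0.5, 0.2]
width: 0.088
finger_force: 0.0
```

servo_tool([
  [0, 0, -0.5, 0],
  [0, 0, -2, 0],
  [0, 0, -4.5, 0],
  [0, 0, -7, 0],
  [0, 0, -9.5, 0],
  [0, 0, -10, 0],
  [0, 0, -10, 0],
])

```text
time: 15.98
tool_pos: [0.5132, 0.0353, 0.1658]
ee_rot: [3.141, -0.001, 0.512]
wrist_force: [-0.5, 0.2, 0.4]
width: 0.094
finger_force: 0.0
```

Run:
```python
from h import *
o=get_obs();print(o["time"],o["tool_pos"],o["ee_rot"],o["wrist_force"],o["width"])
im=snapshot("wrist");cv2.imwrite("pics/w5.png",cv2.resize(im[:280,120:480],None,fx=2,fy=2))
```

```text
15.975 [0.51322669 0.03530455 0.16582153] [ 3.14105756e+00 -7.08383057e-04  5.11508993e-01] [-0.47699505  0.16334877  0.38296871] 0.09402252245984068
```

View pics/w5.png

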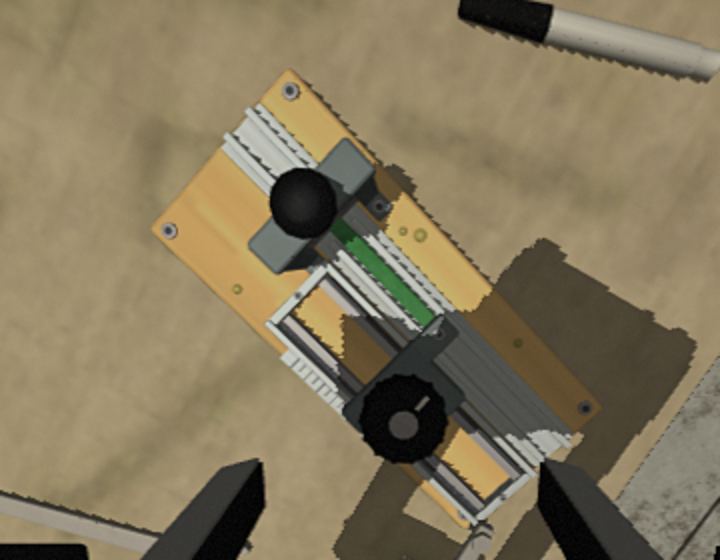

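The stick lies flat in its trough between stop and knife, the knob's pointer shows it tight, and the gripper is clear.

```bash
python3 -c "
from bench import *
print(close_job())"
```

```text
the job is handed in; nothing more can be done
None
```

The job is handed in, with no verdict returned: I backed the knob off to about 1.17 rad, pressed the stick home with roughly 5–7 N, retightened to about 0.10 rad and released the knob; the other things on the bench were not touched.

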